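# Hold a heat sink against the sprung stop

### The job

Slide the jig's clear guard fully open by its knob, then stand the finned heat sink on the jig's bed with its flat back squarely against the sprung stop and centred on it, and press it there with a steady push of about 8 newtons (between 5 and 11, and never above 18) so that a colleague can drive the screws. The job finishes while you are still pressing: do not let go or back off, and leave the breadboard, meter, screw jar and screwdriver where they are.

Things in the scene. Friction and masses are not known exactly. Their poses are not given: they have to be found in the camera images.
- bed_spot (a point): Point on the top of the jig's bed, in line with the stop (whose resting face is 45 mm further along x). Axes are the jig's: x the pushing direction, away from the robot; y along the guard's track, to the left; z up. The bed's top is 8 mm above the bench; from this point it reaches 65 mm to -x, 105 mm to +x, 105 mm to -y, 255 mm to +y.
- jig: The jig, fixed to the bench at a varying place and yaw: a grey plate 170 x 360 mm (x by y), 8 mm thick, carrying the guard and stop. Origin on the bench, 75 mm to +y of the stop's middle line. Two end posts 65 mm tall above the bed stand on the guard's track, 10 mm to +x and 171 mm to either side in y. A spring housing, lower than the stop, is behind the stop.
- guard_knob (a point): Centre of the upright black round knob, 18 mm across, spanning 73 to 109 mm above the bench, on top of the middle of the clear guard: an upright panel 150 mm wide (y), 6 mm thick (x), its top 73 mm above the bench. Axes parallel to the jig's. Shut, it stands 32 mm in front of the stop, too close for the heat sink (45 mm deep).
- guard (a joint): Position of the guard along its track: 0 shut, growing as it slides along the jig's +y to 0.16 m fully open, where a doorway 150 mm wide is clear in front of the stop. It takes about 1.2 N to slide and stays where it is left.
- stop_face (a point): Centre of the front face of the sprung stop, an upright aluminium plate 60 mm wide (y), 12 mm thick, its top 50 mm above the bed; this point is 25 mm above the bed (33 mm above the bench) and moves with the plate. x points away from the robot, in the direction of pushing.
- backstop (a joint): How far the sprung stop has been pushed back along the jig's +x, 0 at rest, 0.014 m at its hard end. The spring resists with 2 N at the start of the travel plus 1 N for each millimetre: 5 N at 3 mm, 8 N at 6 mm, 11 N at 9 mm.
- sink_center (a point): Centre of the loose aluminium heat sink, half-way up (25 mm), standing on the bench before the jig at a varying place and yaw. 45 mm deep (x), 60 mm wide (y), 50 mm tall, 0.15 to 0.26 kg. Its own +x is the side of the flat back; six upright fins point to -x. The flat outer sides of the outer fins, 60 mm apart along y, can be gripped from above.
- sink_face (a point): Centre of the heat sink's flat back (60 mm wide, 50 mm tall), 22.5 mm from its centre along its own x; x points out of the flat back, z up. This face goes against the stop's face.
- sink: The heat sink as a whole; origin at the centre of its underside, axes as for its centre.
- breadboard: Bystander: white breadboard on a dark plate, 200 x 110 x 18 mm, left of the jig; origin at the centre of its underside.
- meter: Bystander: yellow hand meter lying flat, 130 x 70 x 36 mm, right of the work; origin at the centre of its underside.
- screw_jar: Bystander: small jar, 48 mm across, 55 mm tall, right of the jig; origin at the centre of its underside.
- screwdriver: Bystander: screwdriver lying on the bench, right and near the robot.
Things that resemble listed ones, but are neither listed nor needed, are in the scene too. Leave any brown look-alike of the sink alone.

How it is judged:
On the way, in this order (a step that is already met when the one before it is completed fails the run):
1. the guard is slid fully open (value of joint guard above 0.145 m and contact force between sink and backstop below 0.5 N), for 0.2 s.
2. the heat sink stands on the bed, back square and centred on the stop, pressed with 5 to 11 N (contact force between sink and backstop between 5 and 11 N and contact force between the fingers and sink above 2 N and horizontal distance between sink_face and stop_face below 0.01 m and angle between the x axis of sink_face and the x axis of stop_face, either way round below 0.07 rad and angle between sink_face's own z axis and vertical below 0.07 rad and z of sink_center in the frame of bed_spot below 0.029 m and value of joint guard above 0.145 m), for 0.5 s.
At the end, for the whole second after the job is handed in: Through the last second the fingers press the heat sink against the stop with 5 to 11 N; its flat back is centred on the stop within 10 mm, square and upright within 4 degrees, its underside no more than 4 mm above the bed; the guard is open by at least 145 mm of 160 (all of step 2); the arm keeps its last pose, push and grip.
It fails at once if the heat sink is pressed against the stop with more than 18 N (contact force between sink and backstop above 18 N).
It fails at once if the breadboard is moved by more than 25 mm (distance of breadboard from where it was at the start of the episode above 0.025 m).
It fails at once if the meter is moved by more than 25 mm (distance of meter from where it was at the start of the episode above 0.025 m).
It fails at once if the screw jar is moved by more than 25 mm (distance of screw_jar from where it was at the start of the episode above 0.025 m).
It fails at once if the screwdriver is moved by more than 25 mm (distance of screwdriver from where it was at the start of the episode above 0.025 m).
It also fails if it takes over 54 s, if anything falls off the work surface, if the arm or the gripper's body presses on something with over 40 N, if the wrist force passes 120 N, or if a joint passes its speed limit or range.

### The arm

A 6-joint arm with a two-finger parallel gripper is mounted at the origin on the work surface. World frame = base frame: x ahead of the robot, y to its left, z up, the work surface at z = 0. Lengths are in m, angles in rad, forces in N, time in s.
With the tool pointing down it reaches from about 0.35 to 0.725 m from the base axis. Payload 4.3 kg.
Tool frame: the origin (TCP) lies midway between the tips of the shut fingers; the grasp point (between the pads) lies 19 mm behind it (ctrl.grip_depth is the distance from the TCP to the grasp point, in m); z points along the fingers, y is the line along which they close (so a half turn about z gives the same grasp; the last joint's range is limited). The gripper opens to 85 mm and grips with 20 to 120 N. Pads are 22 mm wide; open, the fingers measure 114 mm over their backs; the gripper's body (76 mm by 85 mm) begins 54 mm behind the grasp point. The pads swing forward as they close: fully open they stand 13 mm farther back than shut.
Start: joints at [-1.403, 0.377, 0.081, 1.274, 0, 1.46], TCP at [0.158, -0.553, 0.231] pointing down, gripper open.
Joint ranges: [-2.72, 2.72], [-0.84, 1.66], [-1.02, 1.22], [-1.77, 2.12], [-1.37, 1.28], [-3.14, 3.14]. Speed limits (rad/s): [2.57, 2.57, 3.14, 3.14, 3.14, 3.14].

### API

Orientations are given as a rotation vector (axis times angle).
In Python, from cell import ctrl, grab_frame, ticket, cut_out gives the robot as it stands.
- The arm moves only by the tool servo_tool, never from a script. Its argument "series" is a list of rows, each a list of 5 numbers: the opening, from 0 (shut) to 1 (fully open), then the shift along the tool's x, y, z in cm, then the turn about the tool's z in degrees. A call has 1 to 5 rows; each row shifts and turns the commanded pose from where the row before left it, along the tool's axes as they then stand; what a row does not reach is not made up. A row lasts 1/10 s, in which the tool goes at most 50 mm and 8.59 degrees, less where a joint would pass 70% of its speed; a pose out of reach is approached as far as the arm can. A call is refused whole if a number of a shift passes 5 or a number of a turn 8.59, either way. A call with a gripper value outside its range is refused whole. The fingers move at their own pace and stop on an object; the grip force is fixed at half the most. Time passes only in rows, so rows that do not move let the fingers close. It gives the time, the measured TCP pose, the force, the opening and the grip force at its end, in the units of the state.
- ctrl.sense(): the state, without advancing time (a new reading comes with each control period).
- grab_frame(name): name is "side" or "top" or "wrist"; returns a dict with "image" (420x560x3 uint8, blue, green, red), "fovy" (degrees; the focal length in pixels is half the picture's height over the tangent of half this angle, whatever the lens; pixels are square), "cx", "cy" (the principal point, pixels), "world_from_camera" (4x4, takes a point from camera to world coordinates); the wrist camera has in their place "T_tool_cam" (4x4, takes a point from camera to tool coordinates, whose origin is the TCP and whose axes are the flange's). Camera axes: x right, y down, z forward; pixel columns grow to the right and rows downward; lengths in m; the calibration is good to about 2 mm. The wrist camera is an equidistant fisheye: a pixel r from the principal point sees the ray r / f radians off the axis. A picture is of the moment at which its call begins: read the wrist's pose just before it. There is no depth.
- ticket.finish_job(): hands the job in; it is judged then, once.
Trained networks look in the newest picture that a camera, given by its name, has taken for a name from the list of things; names that differ only in an ending like _2 or _b are one class to them, and where a whole thing is asked for, a point or a joint stands for the part that bears it (a point fixed in the world has none). Each returns a list of dicts, best first, with "confidence" (0 to 1); they miss things now and then, are a little off and sometimes report something else, mostly with a low value. They report only what shows in the picture. A call takes as long as a camera call. They do not tell look-alikes from the thing itself.
- cut_out(camera, thing): "mask" (420x560 bool, what is visible of it) and "point" ([column, row] in pixels, amid what is visible of it).
The state is a dict: "time_s": time; "joints": joint angles; "joint_vel": joint speeds; "tau": joint torques, N m; "eef_pos": TCP position; "tool_rot": TCP orientation; "force": force on the tool from outside, world axes, zero at the start; "ft_torque": the same for the moment, N m; "opening": finger opening in m; "grip_force": force on a finger pad.
Only numpy, scipy, OpenCV 4.12 (cv2) and the standard library are available. Lean on these libraries where they do the work, as an engineer would, in place of code of your own. Each camera call takes 0.05 s, during which the arm holds its last target. There are 200 camera calls.

## Working session

There is one attempt and no reset: what is moved stays moved. The work goes in short steps, Python scripts to look and compute and a tool call to move; the robot and the scene stay as the last step left them, time stands still between calls to the robot, and variables do not carry over. Pictures are saved under pics/ and viewed, at most 13 in all, crops included, and the job is handed in when it is done.

Besides the shell and the picture viewer there is one more tool, called by a JSON object that holds its "fn" and its "kwargs", one argument or row to a line. servo_tool: Moves the arm, as the interface text tells. Its arguments: {"type":"object","properties":{"series":{"type":"array","items":{"type":"array","items":{"type":"number"}}}},"required":["series"]}

```bash
mkdir -p pics; ls
cat > h.py <<'E'
import numpy as np, cv2
from cell import ctrl, grab_frame, ticket, cut_out
from scipy.spatial.transform import Rotation as R
def f(fr): return fr["image"].shape[0]/2/np.tan(np.radians(fr["fovy"])/2)
def ray(fr,p):
    T=np.array(fr["world_from_camera"]); d=np.array([(p[0]-fr["cx"])/f(fr),(p[1]-fr["cy"])/f(fr),1.])
    d=T[:3,:3]@d; return T[:3,3],d/np.linalg.norm(d)
def plane(fr,p,z):
    o,d=ray(fr,p); return o+d*(z-o[2])/d[2]
def tri(a,b):
    (o,d),(q,e)=a,b; t=np.linalg.lstsq(np.c_[d,-e],q-o,rcond=None)[0]
    x,y=o+t[0]*d,q+t[1]*e; return (x+y)/2,np.linalg.norm(x-y)
def proj(fr,P):
    T=np.linalg.inv(fr["world_from_camera"]); c=T[:3,:3]@np.array(P)+T[:3,3]
    return np.array([fr["cx"]+f(fr)*c[0]/c[2],fr["cy"]+f(fr)*c[1]/c[2]])
E
python3 - <<'E'
from h import *
F={}
for n in("top","side"):
    F[n]=grab_frame(n); cv2.imwrite(f"pics/{n}0.png",F[n]["image"])
    print(n,f(F[n]),F[n]["cx"],F[n]["cy"],np.round(F[n]["world_from_camera"],3).tolist())
    for t in("guard_knob","sink","stop_face","guard","jig"):
        for c in cut_out(n,t):
            m=c["mask"].astype(np.uint8); print(n,t,round(c["confidence"],2),np.round(c["point"],1),m.sum(),cv2.boundingRect(m))
s=ctrl.sense(); print(s["tool_rot"],s["force"],s["time_s"],ctrl.grip_depth)
E
```

```text
pics
top 428.33836004104796 277.6834652104732 214.67410716898846 [[0.02, -0.989, 0.147, 0.372], [-1.0, -0.019, 0.008, -0.001], [-0.005, -0.147, -0.989, 1.07], [0.0, 0.0, 0.0, 1.0]]
top guard_knob 0.62 [302.7 168.8] 560 (272, 160, 61, 17)
top sink 0.88 [237.4 249. ] 211 (223, 238, 25, 21)
top sink 0.86 [209.3 294.9] 433 (198, 278, 26, 29)
top sink 0.79 [292.3 280. ] 196 (280, 268, 19, 27)
top sink 0.77 [285.9 232.3] 233 (272, 226, 25, 21)
top sink 0.75 [326.9 257.1] 305 (315, 239, 29, 28)
top stop_face 0.49 [308.7 153.6] 288 (296, 145, 26, 15)
top guard 0.61 [302.  168.1] 668 (271, 160, 63, 18)
top jig 0.7 [276.6 176. ] 9382 (206, 134, 150, 78)
side 405.02769537814413 284.8619912742647 212.29375497206317 [[-0.829, -0.349, 0.438, 0.018], [-0.56, 0.53, -0.637, 0.728], [-0.01, -0.773, -0.634, 0.785], [0.0, 0.0, 0.0, 1.0]]
side guard_knob 0.6 [263.1 193.1] 640 (248, 175, 28, 42)
side sink 0.96 [280.4 251.6] 585 (271, 239, 23, 32)
side sink 0.82 [307.3 282.2] 789 (295, 268, 32, 36)
side sink 0.73 [337.1 235.5] 506 (322, 224, 27, 27)
side sink 0.68 [303.2 225.9] 500 (291, 212, 23, 29)
side sink 0.59 [329.3 208.1] 413 (320, 201, 21, 21)
side guard 0.79 [260.8 192.2] 615 (248, 174, 27, 44)
side jig 0.94 [247.9 216.2] 4696 (193, 166, 109, 96)
side jig 0.31 [260.6 193.6] 536 (249, 175, 26, 41)
[3.11121317e+00 4.34859105e-01 2.80169738e-05] [ 0.68176313 -0.40477938  0.44480402] 0.6 0.0187
```

Run:
```python
import cv2
t=cv2.imread("pics/top0.png")[125:325,170:370]; s=cv2.imread("pics/side0.png")[150:320,180:380]
cv2.imwrite("pics/t0c.png",cv2.resize(t,(600,600),interpolation=2)); 
cv2.imwrite("pics/s0c.png",cv2.resize(s,(700,595),interpolation=2))
```

```text
(no output)
```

View pics/t0c.png

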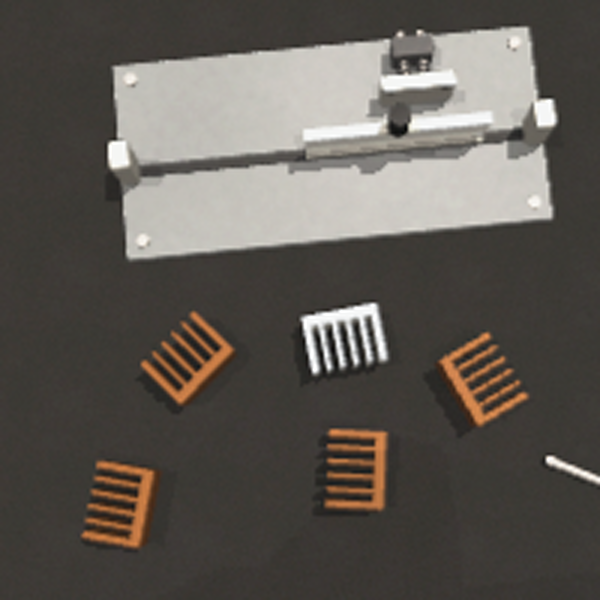

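View pics/s0c.png

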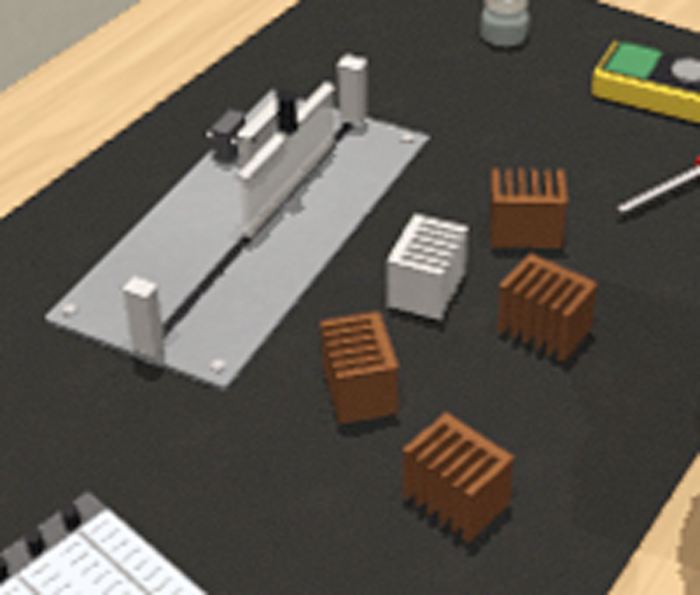

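View pics/top0.png

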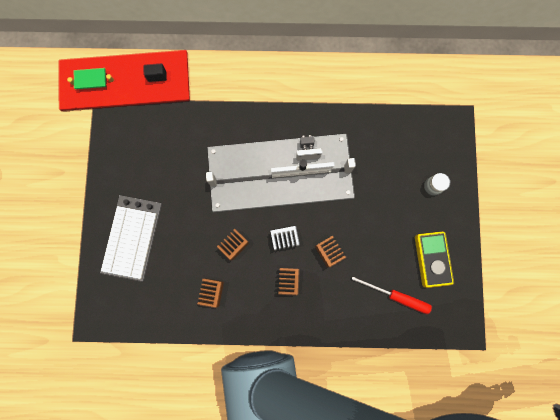

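```bash
cat > m.py <<'E'
from h import *
import pickle
F={n:grab_frame(n) for n in("top","side")}
t=lambda p:np.array(p)/3+[170,125]-1/3
s=lambda p:np.array(p)/3.5+[180,150]-.36
T,S=F["top"],F["side"]
TR=lambda a,b:tri(ray(T,t(a)),ray(S,s(b)))
names=["bL","bR","fR","fL"]
tp=[(303,317),(376,303),(386,360),(314,375)]; sp=[(388,258),(418,214),(467,225),(440,270)]
for n,a,b in zip(names,tp,sp):
    x,e=TR(a,b); print(n,x.round(4),round(e,4),plane(T,t(a),.05).round(4),plane(S,s(b),.05).round(4))
P=np.array([plane(T,t(a),.05) for a in tp]); c=P.mean(0); v=P[0]-P[1]+P[3]-P[2]
print("sink c",c.round(4),"yaw",np.degrees(np.arctan2(-v[0],v[1])).round(2),[np.linalg.norm(P[i]-P[i-1]).round(4) for i in range(4)])
# jig
tj=[(113,67),(528,27),(552,217),(130,258)]
J=np.array([plane(T,t(a),.008) for a in tj]); v=J[0]-J[1]+J[3]-J[2]
print("jig",J.mean(0).round(4),np.degrees(np.arctan2(-v[0],v[1])).round(2),[np.linalg.norm(J[i]-J[i-1]).round(4) for i in range(4)])
sj=[(48,318),(430,135),(225,386)]
print([plane(S,s(a),.008).round(4).tolist() for a in sj],J.round(4).tolist())
print("knob",TR((400,107),(289,97)),plane(T,t((400,107)),.109),plane(S,s((289,97)),.109))
print("stop top edge",[plane(T,t(a),.058).round(4).tolist() for a in((382,85),(455,79))])
E
python3 m.py
```

```text
bL [0.4848 0.0227 0.0521] 0.0011 [0.4855 0.023  0.05  ] [0.4856 0.0205 0.05  ]
bR [ 0.4958 -0.0359  0.0523] 0.004 [ 0.4979 -0.0351  0.05  ] [ 0.4954 -0.039   0.05  ]
fR [ 0.4518 -0.0435  0.055 ] 0.0006 [ 0.4525 -0.0436  0.05  ] [ 0.4545 -0.049   0.05  ]
fL [0.4402 0.0138 0.0542] 0.0023 [0.4395 0.0133 0.05  ] [0.4437 0.0101 0.05  ]
sink c [ 0.4689 -0.0106  0.05  ] yaw 12.45 [np.float64(0.0471), np.float64(0.0594), np.float64(0.0462), np.float64(0.0584)]
jig [0.6406 0.0036 0.008 ] 6.74 [np.float64(0.1666), np.float64(0.3577), np.float64(0.1668), np.float64(0.3557)]
[[0.6989, 0.1908, 0.008], [0.5759, -0.1873, 0.008], [0.5339, 0.1715, 0.008]] [[0.7023, 0.1915, 0.008], [0.7444, -0.1637, 0.008], [0.5787, -0.1832, 0.008], [0.5371, 0.17, 0.008]]
knob (array([ 0.63951971, -0.05191838,  0.10578138]), np.float64(0.009820668382115013)) [ 0.64307823 -0.04943723  0.109     ] [ 0.63147567 -0.04937796  0.109     ]
stop top edge [[0.6756, -0.0372, 0.058], [0.6818, -0.0965, 0.058]]
```

The real sink is the silver one at top (286,232). The possible mix-ups are the brown look-alikes at (237,249), (209,295), (288,281) and (331,251). The crop confirms the silver sink has its flat back toward the jig. The knob is at (303,160) and the guard already stands about 20 mm open. Heights and sizes agree with the text, so I'll move now.

{"fn": "servo_tool", "kwargs": {
  "series": [
    [1,4,-2.35,0,0],
    [1,4,-2.35,0,0],
    [1,4,-2.35,0,0],
    [1,4,-2.35,0,0],
    [1,4,-2.35,0,0]
  ]
}}

```text
time_s: 1.2
eef_pos: [0.3188, -0.3838, 0.2315]
tool_rot: [3.111, 0.434, 0.001]
force: [1.6, -0.9, -0.4]
opening: 0.0852
grip_force: 0.0
```

{"fn": "servo_tool", "kwargs": {
  "series": [
    [1,4,-2.35,0,0],
    [1,4,-2.35,0,0],
    [1,4,-2.35,0,0],
    [1,4,-2.35,0,0],
    [1,4,-2.35,0,0]
  ]
}}

```text
time_s: 1.7
eef_pos: [0.4791, -0.2158, 0.2316]
tool_rot: [3.111, 0.435, 0.001]
force: [0.8, -1.0, 0.4]
opening: 0.0851
grip_force: 0.0
```

{"fn": "servo_tool", "kwargs": {
  "series": [
    [1,3,-2,0,0],
    [1,3,-2,0,0],
    [1,0,0,0,5],
    [1,0,0,0,4.2],
    [1,0,0,0,0]
  ]
}}

```text
time_s: 2.2
eef_pos: [0.5249, -0.162, 0.2313]
tool_rot: [3.136, 0.186, -0.0]
force: [-0.2, 0.6, -0.9]
opening: 0.0854
grip_force: 0.0
```

```bash
cat >> h.py <<'E'
def pose():
    s=ctrl.sense(); r=R.from_rotvec(s["tool_rot"]).as_matrix()
    return s,np.array(s["eef_pos"]),r,np.degrees(np.arctan2(r[1,0],r[0,0]))
def go(t,yaw=None):
    s,p,r,y=pose(); d=r.T@(np.array(t)-p)*100
    print("t",s["time_s"],"pos",p.round(4),"yaw",y.round(2),"z",r[:,2].round(3),"cm",d.round(2),"turn",None if yaw is None else round(y-yaw,2),"F",np.round(s["force"],2),"open",s["opening"],"grip",s["grip_force"])
def wray(fr,p,P,r):
    T=np.array(fr["T_tool_cam"]); u=np.array([p[0]-fr["cx"],p[1]-fr["cy"]]); n=np.hypot(*u)+1e-9; a=n/f(fr)
    d=np.r_[np.sin(a)*u/n,np.cos(a)]; return P+r@T[:3,3],r@T[:3,:3]@d
def wplane(fr,p,P,r,z):
    o,d=wray(fr,p,P,r); return o+d*(z-o[2])/d[2]
E
python3 - <<'E'
from h import *
go([.640,-.05,.081],6.7)
s,P,r,y=pose(); w=grab_frame("wrist"); cv2.imwrite("pics/w1.png",w["image"])
print(w["fovy"],w["cx"],w["cy"],f(w),np.round(w["T_tool_cam"],3).tolist())
E
```

```text
t 2.2 pos [ 0.5249 -0.162   0.2313] yaw 6.77 z [-0. -0. -1.] cm [12.76 -9.76 15.03] turn 0.07 F [-0.2   0.58 -0.94] open 0.08541579807067234 grip 0.0
65.70646984690485 278.74145522024753 208.84373349568088 325.19226210127806 [[0.001, -0.966, -0.26, 0.066], [1.0, 0.001, 0.001, 0.001], [-0.001, -0.26, 0.966, -0.142], [0.0, 0.0, 0.0, 1.0]]
```

View pics/w1.png

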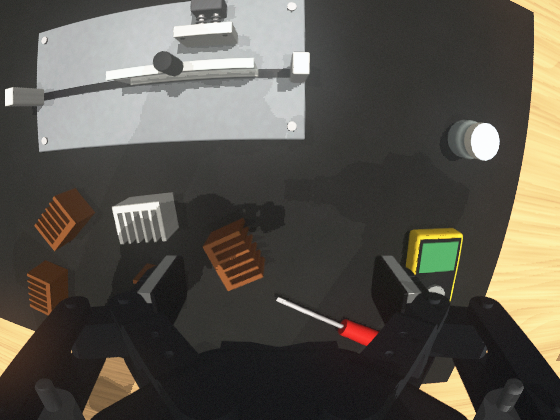

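Run:
```python
from h import *
s,P,r,y=pose(); w=grab_frame("wrist")
q=lambda p,z:wplane(w,p,P,r,z).round(4).tolist()
print("corners",q((304,139),.008),q((39,151),.008),q((39,33),.008))
print("stop front top edge",q((175,39),.058),q((234,34),.058))
print("knob",q((162,61),.109)); T=grab_frame("top")
print(tri(wray(w,(162,61),P,r),ray(T,np.array((400,107))/3+[170,125]-.33)))
for c in cut_out("wrist","guard_knob"): print(c["confidence"],c["point"],cv2.boundingRect(c["mask"].astype(np.uint8)))
```

```text
corners [0.5759, -0.1863, 0.008] [0.5343, 0.1682, 0.008] [0.7002, 0.1876, 0.008]
stop front top edge [0.6665, -0.0431, 0.058] [0.674, -0.1023, 0.058]
knob [0.6345, -0.0524, 0.109]
(array([ 0.63894916, -0.05049154,  0.10801096]), np.float64(0.008728147428958085))
0.6 [180.1, 68.5] (106, 51, 153, 34)
```

{"fn": "servo_tool", "kwargs": {
  "series": [
    [1,3.14,-2.42,0,0],
    [1,3.14,-2.42,0,0],
    [1,3.14,-2.42,2,0],
    [1,3.14,-2.42,4,0],
    [1,0,0,4,0]
  ]
}}

```text
time_s: 2.9
eef_pos: [0.639, -0.0521, 0.1358]
tool_rot: [3.136, 0.191, 0.009]
force: [-0.5, 0.1, -0.6]
opening: 0.0854
grip_force: 0.0
```

{"fn": "servo_tool", "kwargs": {
  "series": [
    [1,0,0,3,0],
    [1,0,0,1.8,0],
    [0.5,0,0,0,0],
    [0,0,0,0,0],
    [0,0,0,0,0]
  ]
}}

```text
time_s: 3.4
eef_pos: [0.6362, -0.0552, 0.0897]
tool_rot: [3.135, 0.184, 0.005]
force: [-0.1, -0.0, 0.3]
opening: 0.044
grip_force: 0.0
```

{"fn": "servo_tool", "kwargs": {
  "series": [
    [0,0,0,0,0],
    [0,0,0,0,0],
    [0,0,0,0,0],
    [0,0,0,0,0]
  ]
}}

```text
time_s: 3.8
eef_pos: [0.636, -0.0548, 0.0897]
tool_rot: [3.136, 0.184, 0.005]
force: [-1.2, 0.9, 6.6]
opening: 0.0154
grip_force: 58.6
```

{"fn": "servo_tool", "kwargs": {
  "series": [
    [0,0,-1.5,0,0],
    [0,0,-3,0,0],
    [0,0,-3,0,0],
    [0,0,-3,0,0],
    [0,0,-2,0,0]
  ]
}}

```text
time_s: 4.3
eef_pos: [0.6213, 0.0706, 0.0897]
tool_rot: [3.135, 0.185, 0.005]
force: [-0.5, -2.5, 6.5]
opening: 0.0156
grip_force: 58.8
```

Run:
```python
from h import *
go([.62,.085,.09],6.7)
F={n:grab_frame(n) for n in("top","side","wrist")}
a=F["side"]["image"][130:330,150:400]; b=F["wrist"]["image"]
cv2.imwrite("pics/s2.png",np.vstack([cv2.resize(a,(700,560)[0:2])[:300],cv2.resize(b[:240],(700,300))]))
```

```text
t 4.3 pos [0.6213 0.0706 0.0897] yaw 6.76 z [ 0.003 -0.001 -1.   ] cm [ 0.04 -1.45 -0.03] turn 0.06 F [-0.5  -2.46  6.48] open 0.015592973827394883 grip 58.84716331958771
```

View pics/s2.png

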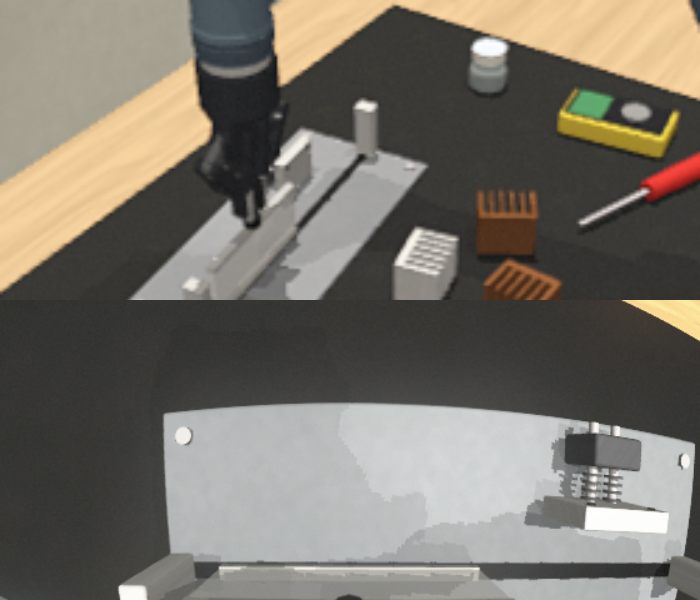

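The guard moves with the grip, its left edge now just short of the left post at (190,585) in the lower panel.

{"fn": "servo_tool", "kwargs": {
  "series": [
    [0,0,-1,0,0],
    [0,0,-0.3,0,0],
    [0,0,0,0,0]
  ]
}}

```text
time_s: 4.75
eef_pos: [0.6198, 0.083, 0.0897]
tool_rot: [3.136, 0.185, 0.005]
force: [-2.0, 0.9, 7.2]
opening: 0.0153
grip_force: 59.0
```

{"fn": "servo_tool", "kwargs": {
  "series": [
    [0,0,-0.3,0,0],
    [0,0,0,0,0]
  ]
}}

```text
time_s: 4.95
eef_pos: [0.6195, 0.0855, 0.0897]
tool_rot: [3.136, 0.184, 0.005]
force: [-1.7, 0.2, 6.4]
opening: 0.0156
grip_force: 59.0
```

{"fn": "servo_tool", "kwargs": {
  "series": [
    [0,0,-0.3,0,0],
    [0,0,0,0,0]
  ]
}}

```text
time_s: 5.15
eef_pos: [0.6193, 0.0869, 0.0897]
tool_rot: [3.133, 0.183, 0.005]
force: [-1.0, -3.3, 6.8]
opening: 0.016
grip_force: 59.1
```

{"fn": "servo_tool", "kwargs": {
  "series": [
    [0,0,-0.3,0,0],
    [0,0,0,0,0]
  ]
}}

```text
time_s: 5.35
eef_pos: [0.6193, 0.087, 0.0897]
tool_rot: [3.127, 0.18, 0.005]
force: [-1.0, -9.8, 5.9]
opening: 0.0157
grip_force: 59.1
```

{"fn": "servo_tool", "kwargs": {
  "series": [
    [0,0,0.4,0,0],
    [0.5,0,0,0,0],
    [1,0,0,0,0],
    [1,0,0,-1,0],
    [1,0,0,-3,0]
  ]
}}

```text
time_s: 5.85
eef_pos: [0.6154, 0.0875, 0.1253]
tool_rot: [-3.136, -0.185, 0.011]
force: [0.1, -0.4, 0.2]
opening: 0.0727
grip_force: 0.0
```

{"fn": "servo_tool", "kwargs": {
  "series": [
    [1,0,0,-5,0],
    [1,-4,1,-2,0],
    [1,-4,2.5,0,0],
    [1,-4,3,0,-3],
    [1,-3,3,0,-3]
  ]
}}

```text
time_s: 6.35
eef_pos: [0.4799, -0.0262, 0.1986]
tool_rot: [3.121, 0.354, 0.0]
force: [-0.4, -1.5, -0.0]
opening: 0.0852
grip_force: 0.0
```

Run:
```python
from h import *
go([.468,-.012,.012],12.5)
s,P,r,y=pose(); w=grab_frame("wrist"); i=w["image"]
ms=[(c["confidence"],c["point"],cv2.boundingRect(c["mask"].astype(np.uint8))) for c in cut_out("wrist","sink")]
for m in ms: print(m)
cv2.imwrite("pics/w3.png",i)
print(P,r.tolist())
```

```text
t 6.35 pos [ 0.4799 -0.0262  0.1986] yaw 12.94 z [ 0. -0. -1.] cm [-0.84 -1.66 18.66] turn 0.44 F [-0.36 -1.53 -0.01] open 0.08520716245582426 grip 0.0
(0.78, [357.0, 242.6], (327, 211, 57, 77))
(0.76, [141.7, 187.7], (103, 154, 79, 73))
(0.69, [252.0, 288.4], (224, 253, 55, 75))
(0.66, [97.3, 271.0], (73, 239, 54, 68))
(0.57, [255.1, 194.7], (226, 171, 67, 57))
[ 0.47988714 -0.02617062  0.19864855] [[0.9746129309584306, 0.22389637394981587, 0.00022031963625862612], [0.22389645245284379, -0.9746128374803342, -0.000442264133120887], [0.00011570501011282946, 0.00048036512800274443, -0.9999998779308401]]
```

View pics/w3.png

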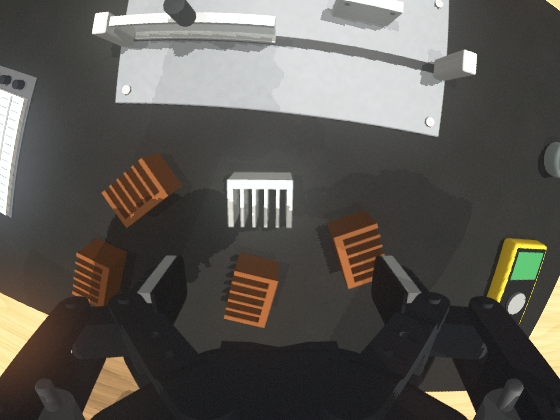

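The silver sink is clear at (260,200), back edge at row 181 and fin tips at row 227. The guard is against the left post at (102,25).

Run:
```python
from h import *
s,P,r,y=pose(); w=grab_frame("wrist")
Q=np.array([wplane(w,p,P,r,.05) for p in((228,181),(293,180),(293,227),(229,227))]); c=Q.mean(0)
v=Q[0]-Q[1]+Q[3]-Q[2]; yaw=np.degrees(np.arctan2(-v[0],v[1]))
print(Q.round(4).tolist(),c.round(4),yaw,[np.linalg.norm(Q[i]-Q[i-1]).round(4) for i in range(4)])
T=np.array([[.4855,.023],[.4979,-.0351],[.4525,-.0436],[.4395,.0133]])
o=[plane for plane in T]
for a,b in zip(((228,181),(293,180),(293,227),(229,227)),((303,317),(376,303),(386,360),(314,375))):
    t=grab_frame("top") if not 'tf' in globals() else tf; tf=t
    print(tri(wray(w,a,P,r),ray(t,np.array(b)/3+[170,125]-.33)))
g=grab_frame("wrist")["image"][165:240,215:305]; cv2.imwrite("pics/w4.png",cv2.resize(g,None,fx=6,fy=6))
```

```text
[[0.482, 0.0181, 0.05], [0.4956, -0.0396, 0.05], [0.452, -0.0499, 0.05], [0.4387, 0.0093, 0.05]] [ 0.4671 -0.0155  0.05  ] 12.956521240937589 [np.float64(0.0442), np.float64(0.0593), np.float64(0.0448), np.float64(0.0606)]
(array([0.48405639, 0.02016321, 0.05618346]), np.float64(0.005662166137796546))
(array([ 0.49699354, -0.03672155,  0.06040968]), np.float64(0.004075232920662151))
(array([ 0.45274413, -0.04640476,  0.05416031]), np.float64(0.005992744075757465))
(array([0.43910926, 0.011267  , 0.05033325]), np.float64(0.004069131660988795))
```

View pics/w4.png

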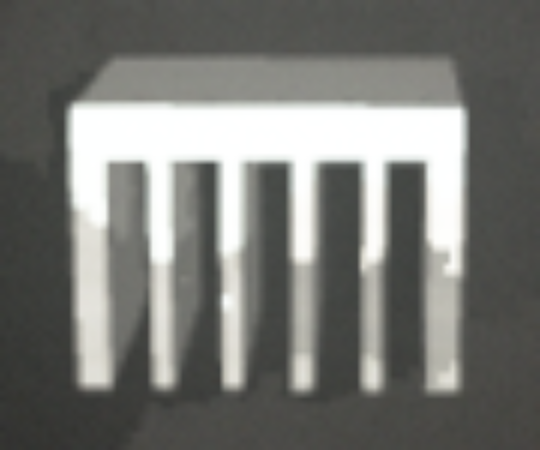

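{"fn": "servo_tool", "kwargs": {
  "series": [
    [1,-1.2,-1.5,3,0],
    [1,0,0,4,0],
    [1,0,0,4,0],
    [1,0,0,3,0],
    [1,0,0,0,0]
  ]
}}

```text
time_s: 7.1
eef_pos: [0.4642, -0.0121, 0.0541]
tool_rot: [-3.12, -0.351, 0.012]
force: [-0.9, -0.2, -0.2]
opening: 0.0852
grip_force: 0.0
```

Run:
```python
from h import *
go([.465,-.0145,.012],13)
s,P,r,y=pose(); w=grab_frame("wrist"); cv2.imwrite("pics/w5.png",w["image"])
```

```text
t 7.1 pos [ 0.4642 -0.0121  0.0541] yaw 12.83 z [-0.008  0.001 -1.   ] cm [0.05 0.26 4.21] turn -0.17 F [-0.86 -0.15 -0.25] open 0.08523704615839506 grip 0.0
```

View pics/w5.png

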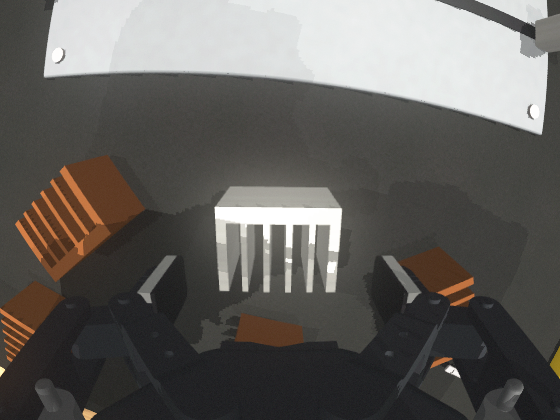

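Centred: the sink spans columns 215–340 between pads at 185 and 375. The right brown one (403,265) is close, so I'll narrow the opening before going down.

{"fn": "servo_tool", "kwargs": {
  "series": [
    [0.87,0,0,0,0],
    [0.87,0,0,0,0],
    [0.87,0,0,2,0],
    [0.87,0,0,2.1,0],
    [0.87,0,0,0,0]
  ]
}}

```text
time_s: 7.65
eef_pos: [0.4665, -0.0137, 0.0163]
tool_rot: [-3.122, -0.348, 0.002]
force: [-1.0, 0.1, -0.8]
opening: 0.0741
grip_force: 0.0
```

{"fn": "servo_tool", "kwargs": {
  "series": [
    [0.87,0,0,0,0],
    [0.5,0,0,0,0],
    [0.5,0,0,0,0],
    [0.5,0,0,0,0],
    [0.5,0,0,0,0]
  ]
}}

```text
time_s: 8.15
eef_pos: [0.4687, -0.014, 0.0186]
tool_rot: [3.122, 0.348, 0.005]
force: [-1.0, -0.4, 5.1]
opening: 0.0592
grip_force: 65.4
```

{"fn": "servo_tool", "kwargs": {
  "series": [
    [0.5,0,0,-1,0],
    [0.5,0,0,-2,0],
    [0.5,0,0,-1,0],
    [0.5,0,0,0,0]
  ]
}}

```text
time_s: 8.55
eef_pos: [0.469, -0.0142, 0.0588]
tool_rot: [3.121, 0.348, 0.007]
force: [0.5, 0.9, -1.1]
opening: 0.0589
grip_force: 64.9
```

Run:
```python
from h import *
go([.60,-.076,.05],6.7)
s,P,r,y=pose(); w=grab_frame("wrist"); cv2.imwrite("pics/w6.png",w["image"])
```

```text
t 8.55 pos [ 0.469  -0.0142  0.0588] yaw 12.72 z [ 0.004 -0.001 -1.   ] cm [11.42  8.91  0.95] turn 6.02 F [ 0.52  0.9  -1.14] open 0.05892110561580637 grip 64.88083720207214
```

View pics/w6.png

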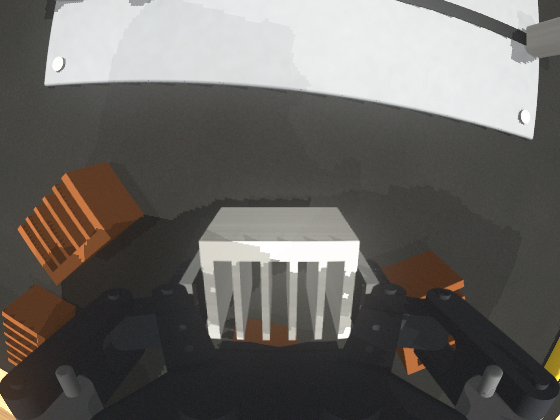

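Run:
```python
from h import *
s,P,r,y=pose(); w=grab_frame("wrist")
for p in((199,241),(359,241)): print((r.T@(wplane(w,p,P,r,.090)-P)).round(4))
go([.634,-.0735,.06],6.7)
```

```text
[ 0.0234 -0.028  -0.0322]
[ 0.0235  0.0311 -0.0321]
t 8.65 pos [ 0.4674 -0.014   0.057 ] yaw 12.72 z [ 0.001 -0.    -1.   ] cm [14.94  9.48 -0.28] turn 6.02 F [ 0.17 -0.56 -2.33] open 0.05877538699198716 grip 64.88155603408813
```

{"fn": "servo_tool", "kwargs": {
  "series": [
    [0.5,2,1.5,0,0],
    [0.5,4,2.6,0,0],
    [0.5,4,2.6,0,0],
    [0.5,3,1.9,0,0],
    [0.5,1.5,0.9,0,0]
  ]
}}

```text
time_s: 9.15
eef_pos: [0.6321, -0.0761, 0.0555]
tool_rot: [3.122, 0.346, 0.001]
force: [-0.6, 0.7, -2.2]
opening: 0.0594
grip_force: 65.0
```

{"fn": "servo_tool", "kwargs": {
  "series": [
    [0.5,0,0,0,3],
    [0.5,0,0,0,3],
    [0.5,0,0,0,0]
  ]
}}

```text
time_s: 9.45
eef_pos: [0.6286, -0.0746, 0.0552]
tool_rot: [-3.136, -0.184, 0.004]
force: [0.1, 0.5, -2.4]
opening: 0.0592
grip_force: 64.9
```

Run:
```python
from h import *
go([.634,-.0735,.06],6.7)
s,P,r,y=pose(); w=grab_frame("wrist"); cv2.imwrite("pics/w7.png",w["image"])
print(P.tolist(),r.tolist())
```

```text
t 9.45 pos [ 0.6286 -0.0746  0.0552] yaw 6.71 z [-0.003  0.    -1.   ] cm [ 0.55 -0.04 -0.49] turn 0.01 F [ 0.13  0.5  -2.4 ] open 0.05922379103498206 grip 64.930340051651
[0.6285584921058436, -0.07456444549511725, 0.05515318333393447] [[0.9931404933056425, 0.11689870232861087, -0.00257952524919547], [0.1169001403488031, -0.9931435879469828, 0.0004134080589317445], [-0.0025135120955645136, -0.0007121191472482327, -0.9999965875658101]]
```

View pics/w7.png

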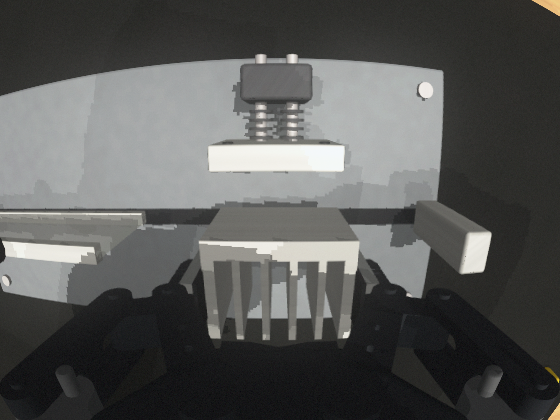

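Run:
```python
from h import *
s,P,r,y=pose(); w=grab_frame("wrist")
for p,z in(((209,171),.058),((344,171),.058),((200,241),.0866),((358,241),.0866)): 
    q=wplane(w,p,P,r,z); print((r.T@(q-P)).round(4),q.round(4))
go([.634,-.0735,.06],6.7)
```

```text
[ 0.0451 -0.0292 -0.0026] [ 0.6699 -0.0401  0.058 ]
[ 0.0452  0.0301 -0.0027] [ 0.677 -0.099  0.058]
[ 0.0232 -0.0279 -0.0312] [ 0.6484 -0.0441  0.0866]
[ 0.0233  0.0309 -0.0312] [ 0.6554 -0.1025  0.0866]
t 9.55 pos [ 0.6286 -0.0745  0.0557] yaw 6.78 z [-0.002  0.    -1.   ] cm [ 0.54 -0.03 -0.43] turn 0.08 F [ 0.4   1.06 -0.29] open 0.058984540714006814 grip 64.930100440979
```

Square, with the sink back 22 mm before the stop and 1 mm off-centre. Lowering.

{"fn": "servo_tool", "kwargs": {
  "series": [
    [0.5,0,-0.1,1,0],
    [0.5,0,0,1,0],
    [0.5,0,0,0.5,0],
    [0.5,0,0,0,0]
  ]
}}

```text
time_s: 9.95
eef_pos: [0.6278, -0.0733, 0.0301]
tool_rot: [-3.135, -0.184, 0.005]
force: [-0.5, 0.8, -2.2]
opening: 0.0589
grip_force: 64.9
```

{"fn": "servo_tool", "kwargs": {
  "series": [
    [0.5,0,0,0.2,0],
    [0.5,0,0,0,0]
  ]
}}

```text
time_s: 10.15
eef_pos: [0.6294, -0.0737, 0.0298]
tool_rot: [3.136, 0.184, 0.0]
force: [0.4, -0.1, -1.6]
opening: 0.0591
grip_force: 64.9
```

{"fn": "servo_tool", "kwargs": {
  "series": [
    [0.5,0,0,0.2,0],
    [0.5,0,0,0,0]
  ]
}}

```text
time_s: 10.35
eef_pos: [0.6294, -0.0737, 0.0278]
tool_rot: [3.136, 0.184, 0.0]
force: [0.8, 0.0, -1.5]
opening: 0.0592
grip_force: 64.9
```

{"fn": "servo_tool", "kwargs": {
  "series": [
    [0.5,0,0,0.1,0],
    [0.5,0,0,0,0],
    [0.5,0,0,0,0]
  ]
}}

```text
time_s: 10.65
eef_pos: [0.6293, -0.0737, 0.0268]
tool_rot: [3.136, 0.184, 0.0]
force: [0.6, 0.2, -0.4]
opening: 0.0589
grip_force: 64.9
```

{"fn": "servo_tool", "kwargs": {
  "series": [
    [0.5,0.8,0,0,0],
    [0.5,0.8,0,0,0],
    [0.5,0.2,0,0,0],
    [0.5,0,0,0,0],
    [0.5,0,0,0,0]
  ]
}}

```text
time_s: 11.15
eef_pos: [0.6474, -0.0715, 0.0267]
tool_rot: [3.136, 0.184, 0.0]
force: [-0.2, 0.8, -1.8]
opening: 0.0595
grip_force: 65.1
```

{"fn": "servo_tool", "kwargs": {
  "series": [
    [0.5,0.2,0,0,0],
    [0.5,0.1,0,0,0],
    [0.5,0,0,0,0],
    [0.5,0,0,0,0]
  ]
}}

```text
time_s: 11.55
eef_pos: [0.6498, -0.0712, 0.0267]
tool_rot: [3.136, 0.184, -0.001]
force: [-2.1, -0.4, -0.1]
opening: 0.0592
grip_force: 65.2
```

Run:
```python
from h import *
go([.66,-.07,.027],6.7)
s,P,r,y=pose(); w=grab_frame("wrist"); cv2.imwrite("pics/w8.png",w["image"])
```

```text
t 11.55 pos [ 0.6498 -0.0712  0.0267] yaw 6.71 z [-0.001 -0.    -1.   ] cm [ 1.03  0.   -0.03] turn 0.01 F [-2.12 -0.41 -0.11] open 0.05921940890224323 grip 65.24801731109619
```

View pics/w8.png

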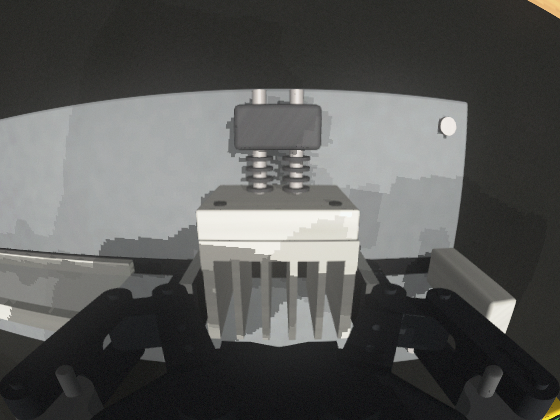

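The sink's back is flush on the stop (row 241). The stop spans columns 197–358 and the sink 199–358, so it is centred and square. Now the slow push.

{"fn": "servo_tool", "kwargs": {
  "series": [
    [0.5,0.15,0,0,0],
    [0.5,0.15,0,0,0],
    [0.5,0,0,0,0],
    [0.5,0,0,0,0]
  ]
}}

```text
time_s: 12.0
eef_pos: [0.6522, -0.0709, 0.0267]
tool_rot: [3.136, 0.184, -0.003]
force: [-4.6, -0.5, 1.5]
opening: 0.0589
grip_force: 65.3
```

{"fn": "servo_tool", "kwargs": {
  "series": [
    [0.5,0.15,0,0,0],
    [0.5,0.1,0,0,0],
    [0.5,0,0,0,0],
    [0.5,0,0,0,0]
  ]
}}

```text
time_s: 12.4
eef_pos: [0.6538, -0.0707, 0.0267]
tool_rot: [3.136, 0.184, -0.006]
force: [-7.4, -1.0, 3.8]
opening: 0.0593
grip_force: 65.7
```

{"fn": "servo_tool", "kwargs": {
  "series": [
    [0.5,0.15,0,0,0],
    [0.5,0,0,0,0],
    [0.5,0,0,0,0]
  ]
}}

```text
time_s: 12.7
eef_pos: [0.6548, -0.0706, 0.0268]
tool_rot: [3.136, 0.184, -0.007]
force: [-8.5, -1.5, 5.9]
opening: 0.059
grip_force: 65.8
```

{"fn": "servo_tool", "kwargs": {
  "series": [
    [0.5,0,0,0,0],
    [0.5,0,0,0,0],
    [0.5,0,0,0,0],
    [0.5,0,0,0,0],
    [0.5,0,0,0,0]
  ]
}}

```text
time_s: 13.2
eef_pos: [0.6548, -0.0706, 0.0267]
tool_rot: [3.136, 0.184, -0.007]
force: [-8.1, -1.4, 4.4]
opening: 0.0585
grip_force: 65.8
```

Run:
```python
from h import *
for i in range(4):
    go([.66,-.07,.027],6.7); w=grab_frame("wrist")
s,P,r,y=pose()
for p in((197,210),(358,210)): pass
cv2.imwrite("pics/w9.png",w["image"][150:350,150:410])
```

```text
t 13.2 pos [ 0.6548 -0.0706  0.0267] yaw 6.7 z [-0.004 -0.001 -1.   ] cm [ 0.53  0.   -0.03] turn -0.0 F [-8.09 -1.41  4.37] open 0.058451295050678205 grip 65.76716423034668
t 13.25 pos [ 0.6548 -0.0706  0.0268] yaw 6.7 z [-0.004 -0.001 -1.   ] cm [ 0.52  0.   -0.03] turn -0.0 F [-9.09 -1.13  4.96] open 0.05928409934061289 grip 65.76693177223206
t 13.3 pos [ 0.6548 -0.0706  0.0267] yaw 6.7 z [-0.004 -0.001 -1.   ] cm [ 0.53 -0.   -0.03] turn -0.0 F [-8.62 -0.6   5.84] open 0.058945193181226534 grip 65.76711058616638
t 13.35 pos [ 0.6548 -0.0706  0.0267] yaw 6.7 z [-0.004 -0.001 -1.   ] cm [ 0.53 -0.   -0.03] turn -0.0 F [-9.45 -1.35  6.14] open 0.0594032448957277 grip 65.7673966884613
```

View pics/w9.png

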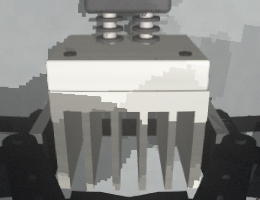

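The wrist force is about 8.8 N. The TCP has advanced about 5 mm since contact, which gives roughly 7 N at the stop. Both are in the 5–11 N band, and the back is still flush and centred, so I'm handing in.

```bash
python3 -c "
from cell import ticket
print(ticket.finish_job())"
```

```text
the job is handed in; nothing more can be done
None
```

I handed the job in, and the hand-in returned no verdict. The guard is slid to its end stop and the heat sink is on the bed, square and centred. It is held against the stop with an estimated 7–9 N, and the arm is still pressing.

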